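# Measure a sample strip with the bench micrometer's ratchet

## Robot

A 6-joint arm with a two-finger parallel gripper is mounted at the origin on a cart in front of the work surface, level with it; the furniture and walls round the work are solid. World frame = base frame: x ahead of the robot, y to its left, z up, the work surface at z = 0. Lengths are in m, angles in rad, forces in N, time in s.
With the tool pointing down it reaches from about 0.25 to 0.85 m from the base axis. Payload 12.5 kg.
Tool frame: the origin (TCP) lies midway between the tips of the shut fingers; the grasp point (between the pads) lies behind it (arm.grasp_offset is the z of the grasp point in the tool frame, in m); z points along the fingers, y is the line along which they close (so a half turn about z gives the same grasp; the last joint's range is limited). The gripper opens to 93 mm and grips with 3 to 60 N. Pads are 15 mm wide; open, the fingers measure 128 mm over their backs; the gripper's body (75 mm by 188 mm) begins 65 mm behind the grasp point.
Start: joints at [1.162, 0.351, 1.652, -0, 1.139, -0.085], TCP at [0.175, 0.521, 0.219] pointing down, gripper open.
Joint ranges: [-2.75, 2.75], [-0.79, 2.1], [0.01, 2.65], [-1.57, 4.71], [0.07, 3.14], [-2.87, 2.87]. Speed limits (rad/s): [2.22, 2.22, 2.79, 3.14, 3.14, 3.14].

## Interface

Orientations are given as a unit quaternion [x, y, z, w].
In Python, from cell import arm gives the robot as it stands. Calls block until the motion is done:
- arm.reach(position, orientation): joint-space move of the TCP to a pose.
- arm.move_l(position, rotation=None, velocity=0.15, contact_N=None): straight line of the TCP; rotation=None keeps the orientation; velocity is the mean speed in m/s. With contact_N (N) it stops when the force on the tool has changed by that much, and returns True; else False.
- arm.move_joints(angles): joint-space move.
- arm.command_gripper(opening, strength=None): finger opening in m; strength is the grip in N (None keeps the last); returns when the fingers have stopped.
- arm.sleep(seconds).
- arm.solve_ik(position, orientation): joint angles nearest the present ones, or None.
- arm.read_camera(name): name is "scene" or "top" or "wrist"; returns a dict with "image" (384x512x3 uint8, red, green, blue), "mtx" (3x3 intrinsics, pixels), "k1" (the pictures are not rectified: a ray, as slopes to the right and down, at radius r is drawn at 1 + k1 r^2 times it, then the intrinsics apply), "cam_to_world" (4x4, takes a point from camera to world coordinates); the wrist camera has in their place "tool_from_camera" (4x4, takes a point from camera to tool coordinates, whose origin is the TCP and whose axes are the flange's). Camera axes: x right, y down, z forward; pixel columns grow to the right and rows downward; lengths in m; the calibration is good to about 2 mm. A picture is of the moment at which its call begins: read the wrist's pose just before it. There is no depth.
A pose or a line that the arm cannot do raises arm.MotionError and nothing moves.
- arm.job_done(): hands the job in; it is judged then, once.
Readings, each from a call of its own:
- arm.current_t(): time.
- arm.current_joint_pos(): joint angles.
- arm.current_qd(): joint speeds.
- arm.current_tau(): joint torques, N m.
- arm.current_tcp_pos(): TCP position.
- arm.current_tool_rot(): TCP orientation.
- arm.current_wrist_force(): force on the tool from outside, world axes, zero at the start.
- arm.current_ft_torque(): the same for the moment, N m.
- arm.current_opening(): finger opening in m.
- arm.current_grasp_force(): force on a finger pad.
Only numpy, scipy, OpenCV 4.12 (cv2) and the standard library are available. Lean on these libraries where they do the work, as an engineer would, in place of code of your own. Each camera call takes 0.05 s, during which the arm holds its last target. There are 200 camera calls.

## Task

Take a sample's thickness at the bench micrometer: the aluminium sample strip lies on the rest with its plain end loose in the flared mouth; slide it on into the guide channel, gently, until that end meets the stop, without shoving the micrometer along the desk, and let go of it. Then turn the small ratchet cap at the very top clockwise, in several strokes, until it slips on the clamped strip, and stop within a quarter turn of the first slip; never tighten by the thicker thimble below the cap. Let go, and leave the strip clamped and the other things on the desk where they are.

Things in the scene. Friction and masses are not known exactly. Their poses are not given: they have to be found in the camera images.
- gauge: bench micrometer: grey cast C-frame, 2.4 kg, standing loose on rubber feet, open towards its -x. Origin on the desk under the vertical spindle axis; x points from the mouth to the column, z up. Base 84 mm wide, 16 mm high, x = -92 to +58 mm. A rest 34 mm high carries the strip: 50 mm wide from x = -40 to +16 mm, in front of that a tongue only 18 mm wide to x = -99 mm
- channel_mouth (a point): on the rest's top, 34 mm above the desk, on the channel's centre line, 38 mm before the spindle axis; axes as the gauge. Steel fences 5 mm high flare here, 38 mm apart, and narrow to a channel 26 mm wide that runs from 18 mm before the axis to 12 mm beyond it. The upper arm of the C (38 mm wide, x = -16 to +52 mm) hangs 52 to 76 mm above the desk
- stop_face (a point): foot of the end stop's face, on the rest's surface and the channel's centre line, 12 mm beyond the spindle axis, looking to the gauge's -x: the strip's plain end must meet it. A strip that is home reaches from x = +12 to -84 mm of the gauge
- end_stop: the steel end stop, 6 x 30 x 12 mm, fixed to the gauge at the channel's end; a steady resistance of 6 to 10 N shows that the strip has met it, and it must not be pushed with 20 N; origin under its centre; axes as the gauge
- spindle: steel measuring spindle on the gauge's axis, 8 mm diameter, does not rotate; origin at the centre of its lower face, which starts 10.5 to 14.5 mm above the rest and comes down 12 mm per turn of the thimble; it presses the strip with about 18 N when the ratchet slips, and stays clamped when let go
- thimble: thick steel thimble, 25 mm diameter, 84 to 108 mm above the desk, below the ratchet cap; origin at its lower end. It drives the spindle against 0.036 N m of friction and is carried round by the cap through a clutch that slips at 0.07 N m
- ratchet_grip (a point): on the spindle axis, 123.5 mm above the desk: middle of the ratchet cap, a knurled steel cylinder of 17 mm diameter, 111 to 136 mm above the desk, which stays at that height. Grip it from above (about 12 N), fingertips above the thimble, turn it clockwise seen from above, let go and reach back between strokes. The moment to turn it is 0.036 N m at first, 0.07 N m when it slips
- ratchet_cap (a joint): slip of the ratchet cap against the thimble, rad: 0 at the start, stays there while the thimble follows the cap, and grows as the cap slips (clockwise)
- strip: aluminium sample strip, 96 x 24 x 8 mm, 52 g, lying on the rest; origin under its centre, x along its length towards the plain end, a 6 mm hole at x = -40 mm near the other end. It starts 40 to 52 mm short of the stop, up to 0.07 rad askew
- strip_grip (a point): point on the strip's centre line, 34 mm from its centre towards the hole end and 4 mm above its underside: where to pinch it across its 24 mm width (20 to 30 N); there the fingers reach down beside the narrow tongue and stay clear of the thimble when the strip is home. Carry its weight, raised by just under 1 mm, or it drags on the rest
- strip_tip (a point): lower edge of the strip's plain end, on its centre line, 48 mm from its centre
- short_sample: short aluminium sample plate with a hole, 62 x 40 x 6 mm; a bystander, origin under its centre
- charger: white block charger, 60 x 60 x 28 mm; a bystander, origin under its centre
- tape_measure: tape measure standing on its edge, 41 x 82 x 72 mm; a bystander, origin under its centre
- eraser: eraser in a paper sleeve, 23 x 52 x 13 mm; a bystander, origin under its centre
- sticky_notes: pad of sticky notes, 76 x 76 x 12 mm; a bystander, origin under its centre

How it is judged:
By the outcome, as a careful person would: the job done as asked, in the order asked, and still so for the second after the job is handed in, with the robot touching nothing.
It also fails if it takes over 72 s, if anything falls off the work surface, if the arm or the gripper's body presses on something with over 40 N, if the wrist force passes 120 N, or if a joint passes its speed limit or range.

## Working session

There is one attempt and no reset: what is moved stays moved. The work goes in short steps, each a Python script; the robot and the scene stay as the last script left them, time stands still between calls to the robot, and variables do not carry over. Pictures are saved under pics/ and viewed, at most 10 in all, crops included, and the job is handed in when it is done.

```bash
ls; mkdir -p pics
python3 - <<'E'
from cell import arm
import cv2,numpy as np
print(arm.grasp_offset,arm.current_t(),arm.current_tool_rot(),arm.current_opening())
for n in("scene","top"):
    d=arm.read_camera(n); np.savez(f"pics/{n}0.npz",**d)
    cv2.imwrite(f"pics/{n}0.png",d["image"][:,:,::-1]); print(n,d["mtx"].tolist(),d["k1"],np.round(d["cam_to_world"],3).tolist())
d=arm.read_camera("wrist");print(np.round(d["tool_from_camera"],4).tolist(),d["mtx"].tolist(),d["k1"])
E
```

```text
pics
-0.0188 0.0 [ 1.61210548e-01  9.86919841e-01 -6.03327374e-04 -1.49532191e-04] 0.09322152923328207
scene [[352.4493833924444, 0.0, 256.55252524423474], [0.0, 352.4493833924444, 183.400600992134], [0.0, 0.0, 1.0]] -0.08526697277190101 [[-0.905, -0.232, 0.356, 0.204], [-0.425, 0.526, -0.736, 0.978], [-0.017, -0.818, -0.575, 0.599], [0.0, 0.0, 0.0, 1.0]]
top [[455.62199408699723, 0.0, 258.09878208405314], [0.0, 455.62199408699723, 194.93703389930596], [0.0, 0.0, 1.0]] 0.03397699792841278 [[-0.013, -0.99, 0.142, 0.397], [-1.0, 0.013, -0.001, 0.35], [-0.001, -0.142, -0.99, 0.993], [0.0, 0.0, 0.0, 1.0]]
[[0.001, -0.9643, -0.2649, 0.0732], [1.0, 0.0011, 0.0, -0.0003], [0.0002, -0.2649, 0.9643, -0.1665], [0.0, 0.0, 0.0, 1.0]] [[299.06074966116375, 0.0, 248.80812922899406], [0.0, 299.06074966116375, 190.19832906660804], [0.0, 0.0, 1.0]] -0.000549057372048061
```

View pics/scene0.png

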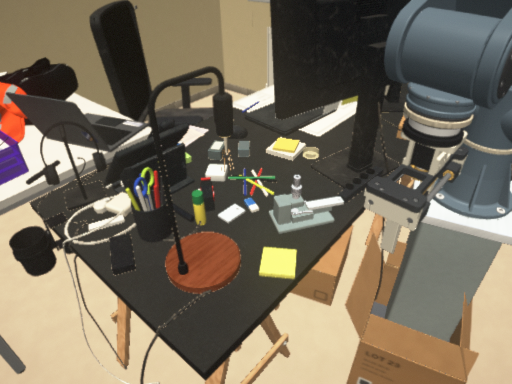

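View pics/top0.png

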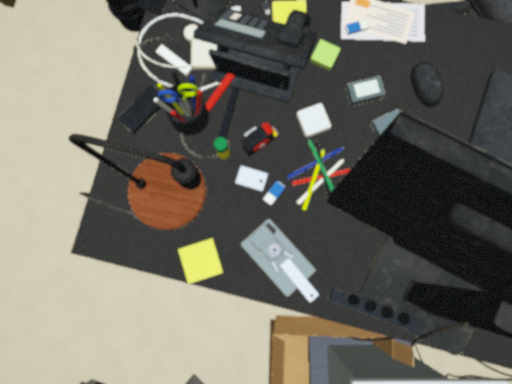

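The scene picture shows the gauge at about (300,210), its strip pointing to (335,203). In the top picture the gauge centre is about (275,255), with the cap near (274,250). The white strip runs from (285,262) to (313,297) and the column is at upper left. I'll cast rays for a rough pose.

```bash
cat > h.py <<'E'
import numpy as np, cv2
from scipy.spatial.transform import Rotation as R
from cell import arm
def ray(d,uv,T):
    k=float(d["k1"]);p=cv2.undistortPoints(np.array([[uv]],float),d["mtx"],np.array([k,0,0,0,0.]))[0,0]
    return T[:3,3],T[:3,:3]@np.array([p[0],p[1],1])
def onplane(d,uv,z,T=None):
    T=d["cam_to_world"] if T is None else T
    o,v=ray(d,uv,T); return o+v*(z-o[2])/v[2]
def proj(d,P,T):
    q=np.linalg.inv(T)
    p,_=cv2.projectPoints(np.array(P,float).reshape(-1,3),cv2.Rodrigues(q[:3,:3])[0],q[:3,3],d["mtx"],np.array([float(d["k1"]),0,0,0,0.]))
    return p[:,0]
def toolT():
    T=np.eye(4);T[:3,:3]=R.from_quat(arm.current_tool_rot()).as_matrix();T[:3,3]=arm.current_tcp_pos();return T
def wrist(name):
    T=toolT();d=arm.read_camera("wrist");T=T@d["tool_from_camera"];np.savez(f"pics/{name}.npz",T=T,**d)
    cv2.imwrite(f"pics/{name}.png",d["image"][:,:,::-1]);return d,T
def down(yaw): # tool z down, tool x axis at world angle yaw
    x=np.array([np.cos(yaw),np.sin(yaw),0]);z=np.array([0,0,-1.]);return R.from_matrix(np.c_[x,np.cross(z,x),z]).as_quat()
def yaw():
    m=R.from_quat(arm.current_tool_rot()).as_matrix();return np.arctan2(m[1,0],m[0,0])
E
python3 - <<'E'
from h import *
d=dict(np.load("pics/top0.npz"));s=dict(np.load("pics/scene0.npz"))
# strip in top: white, low saturation bright
im=d["image"];roi=np.zeros(im.shape[:2],np.uint8);roi[240:310,270:325]=1
m=((im.min(2)>190)&(roi>0)).astype(np.uint8)
n,l,st,c=cv2.connectedComponentsWithStats(m);i=1+st[1:,4].argmax()
r=cv2.minAreaRect(np.argwhere(l==i)[:,::-1].astype(np.float32));b=cv2.boxPoints(r);print(r)
print(np.round([onplane(d,p,.042) for p in b],3))
print("cap",onplane(d,(274,250),.136))
# cap from scene
print("scene cap",onplane(s,(296,178),.136))
print("yaw",yaw())
for n,uv in dict(eraser=(274,193),short=(252,178),lamp=(186,175),notes=(200,260)).items(): print(n,onplane(d,uv,.01))
v=cv2.resize(im[200:320,210:350][:,:,::-1],None,fx=5,fy=5,interpolation=cv2.INTER_CUBIC);cv2.imwrite("pics/topc.png",v)
# joint solutions possible for yaw
for a in np.arange(-180,180,15):
    q=arm.solve_ik([.28,.30,.3],down(np.radians(a)));print(a,None if q is None else np.round(q,2))
E
```

```text
((298.768310546875, 279.5853576660156), (48.10151672363281, 12.65007495880127), 51.34019088745117)
[[0.388 0.308 0.042]
 [0.404 0.287 0.042]
 [0.327 0.228 0.042]
 [0.312 0.249 0.042]]
cap [0.4160817  0.32071094 0.136     ]
scene cap [0.41644471 0.32787123 0.136     ]
yaw 2.8178145889557378
eraser [0.54227008 0.31418027 0.01      ]
short [0.57613708 0.36178887 0.01      ]
lamp [0.58470649 0.50637011 0.01      ]
notes [0.39986019 0.4747114  0.01      ]
-180 [ 0.71  0.    1.87 -0.    1.27 -0.86]
-165 [ 0.71  0.    1.87 -0.    1.27 -1.13]
-150 [ 0.71  0.    1.87 -0.    1.27 -1.39]
-135 [ 0.71  0.    1.87 -0.    1.27 -1.65]
-120 [ 0.71  0.    1.87 -0.    1.27 -1.91]
-105 [ 0.71  0.    1.87 -0.    1.27 -2.17]
-90 [ 0.71  0.    1.87 -0.    1.27 -2.44]
-75 [ 0.71  0.    1.87 -0.    1.27 -2.7 ]
-60 None
-45 None
-30 [ 0.71  0.    1.87 -0.    1.27  2.8 ]
-15 [ 0.71  0.    1.87 -0.    1.27  2.54]
0 [ 0.71  0.    1.87 -0.    1.27  2.28]
15 [ 0.71  0.    1.87 -0.    1.27  2.02]
30 [ 0.71  0.    1.87 -0.    1.27  1.75]
45 [ 0.71  0.    1.87 -0.    1.27  1.49]
60 [ 0.71  0.    1.87 -0.    1.27  1.23]
75 [ 0.71  0.    1.87 -0.    1.27  0.97]
90 [ 0.71  0.    1.87 -0.    1.27  0.71]
105 [ 0.71  0.    1.87 -0.    1.27  0.44]
120 [ 0.71  0.    1.87 -0.    1.27  0.18]
135 [ 0.71  0.    1.87 -0.    1.27 -0.08]
150 [ 0.71  0.    1.87 -0.    1.27 -0.34]
165 [ 0.71  0.    1.87 -0.    1.27 -0.6 ]
```

View pics/topc.png

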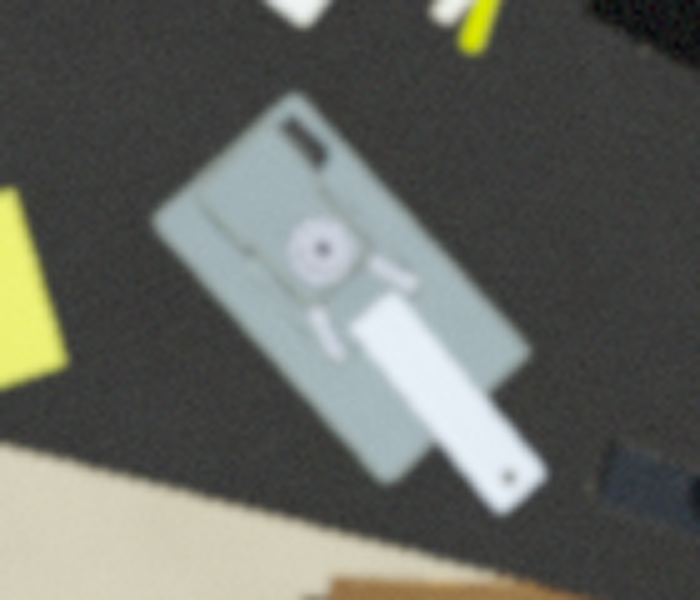

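The top crop shows the cap centre at crop (321,249) and the base corners at about (295,92), (155,220), (387,484) and (530,350). The strip's plain end sits in the flare at (380,308) and its hole at (510,475). I'll compute the pose, then move above the strip grip and look with the wrist camera on the mouth side.

Run:
```python
from h import *
d=dict(np.load("pics/top0.npz"))
C=[onplane(d,(210+u/5-.4,200+v/5-.4),.016) for u,v in((295,92),(155,220),(387,484),(530,350))]
C=np.array(C);print(np.round(C,3),[round(np.linalg.norm(C[i]-C[i-1]),3) for i in range(4)])
x=(C[0]+C[1]-C[2]-C[3])[:2];a=np.arctan2(x[1],x[0]);ex=np.array([np.cos(a),np.sin(a)])
g=C.mean(0)[:2]+ex*.017;print("gauge",g,np.degrees(a), "cap",onplane(d,(273.9,249.5),.136))
grip=g-ex*.116
p=[*grip,.13]
print(grip,arm.solve_ik([*grip,.0192],down(a+np.pi)))
arm.reach([*grip,.2],down(a+np.pi)); arm.move_l(p)
wrist("w1");print(arm.current_t(),arm.current_joint_pos())
```

```text
[[0.487 0.327 0.016]
 [0.433 0.388 0.016]
 [0.322 0.291 0.016]
 [0.377 0.229 0.016]] [np.float64(0.147), np.float64(0.081), np.float64(0.147), np.float64(0.082)]
gauge [0.41754907 0.32001107] 41.160154393500605 cap [0.41701022 0.32088062 0.136     ]
[0.33021583 0.2436638 ] [ 5.22154665e-01  4.66443375e-01  2.13914213e+00 -4.44089210e-16
  5.36007147e-01 -1.76702188e+00]
2.3083 [ 5.22529625e-01  2.30972999e-01  2.07801844e+00  1.49224773e-05
  8.31389063e-01 -1.76684087e+00]
```

View pics/w1.png

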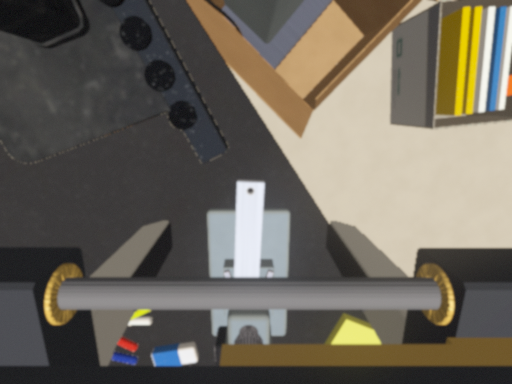

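The wrist picture shows the strip with its hole at (250,190), the base's front edge at row 212 (columns 208 to 290), and the fences near row 268, where the gripper hides them. I'll move the camera over the gauge for one clear look.

Run:
```python
from h import *
a=np.radians(41.16);ex=np.array([np.cos(a),np.sin(a)]);g=np.array([.4173,.3204])
arm.move_l([*(g+ex*.012),.175],velocity=.2)
d,T=wrist("w2");print(arm.current_t())
im=d["image"][:290,130:390][:,:,::-1];cv2.imwrite("pics/w2c.png",cv2.resize(im,None,fx=2,fy=2,interpolation=cv2.INTER_CUBIC))
```

```text
3.1833
```

View pics/w2c.png

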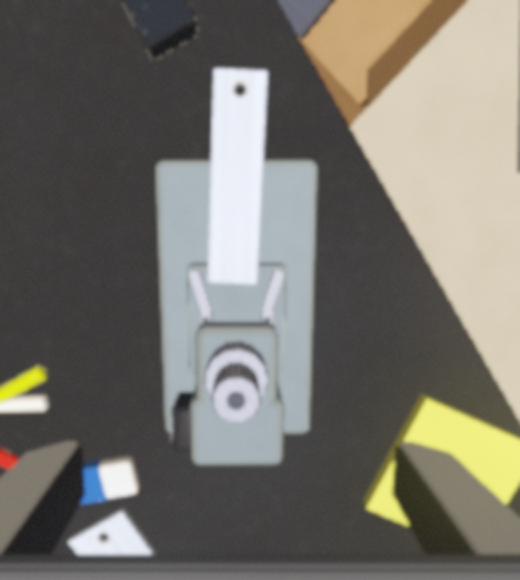

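The picture shows the cap's top centre at crop (236,400) and the fence mouths at (192,272)/(281,272), narrowing to (207,318)/(266,318). Base sides run (156,165)→(166,432) and (318,165)→(310,432). The strip spans (213,68), (268,71), (257,284), (208,282).

Run:
```python
from h import *
d=dict(np.load("pics/w2.npz"));T=d["T"];im=d["image"]
P=lambda u,v,z:onplane(d,(130+u/2-.25,v/2-.25),z,T)[:2]
cap=P(236,400,.136);print("cap",cap)
f=[P(192,272,.039),P(281,272,.039),P(207,318,.039),P(266,318,.039)]
b=[P(156,165,.016),P(318,165,.016),P(166,432,.016),P(310,432,.016)]
for q in(f,b):
    m0=(q[0]+q[1])/2;m1=(q[2]+q[3])/2;v=m1-m0
    print(np.linalg.norm(q[0]-q[1]),np.linalg.norm(q[2]-q[3]),"mid",m0,m1,np.degrees(np.arctan2(v[1],v[0])),"len",np.linalg.norm(v))
v=(cap-(b[0]+b[1])/2);print("cap-front",np.linalg.norm(v),np.degrees(np.arctan2(v[1],v[0])))
v=(cap-(f[0]+f[1])/2);print("cap-mouth",np.linalg.norm(v),np.degrees(np.arctan2(v[1],v[0])))
m=(im.min(2)>195).astype(np.uint8);m[:,:225]=0;m[:,275:]=0;m[150:]=0
n,l,st,c=cv2.connectedComponentsWithStats(m);i=1+st[1:,4].argmax();print(st[i])
r=cv2.minAreaRect(np.argwhere(l==i)[:,::-1].astype(np.float32));bx=cv2.boxPoints(r);print(r)
w=np.array([onplane(d,p,.042,T)[:2] for p in bx]);print(np.round(w,4),np.linalg.norm(w-np.roll(w,1,0),axis=1))
# hand corners too
c=[P(213,68,.042),P(268,71,.042),P(208,282,.042),P(257,284,.042)]
h=(c[0]+c[1])/2;t=(c[2]+c[3])/2;v=t-h;print("hole end",h,"tip",t,np.linalg.norm(v),np.degrees(np.arctan2(v[1],v[0])),np.linalg.norm(c[0]-c[1]),np.linalg.norm(c[2]-c[3]))
```

```text
cap [0.41869104 0.32037701]
0.04442326946479998 0.030050625468416144 mid [0.39096196 0.29597106] [0.40837691 0.31120568] 41.17946866041568 len 0.023138155551402896
0.08314348937676228 0.0831351735365363 mid [0.35152472 0.26171962] [0.46060308 0.35794818] 41.418628211137076 len 0.14545797114813527
cap-front 0.08917400201069473 41.131214446995294
cap-mouth 0.03693984693566153 41.35284532943301
[ 234   35   29  108 2732]
((247.861328125, 88.18962097167969), (26.32295799255371, 106.98588562011719), 2.4895529747009277)
[[0.4049 0.2876]
 [0.3288 0.2283]
 [0.3137 0.2469]
 [0.3885 0.308 ]] [0.02614716 0.09647447 0.0239133  0.0965517 ]
hole end [0.32119004 0.23737262] tip [0.396125   0.29786823] 0.09630663123194949 38.91422205335963 0.02501252144326513 0.024349057753561734
```

Run:
```python
from h import *
p=[.3322,.2463];q=down(np.radians(38.9)+np.pi)
arm.command_gripper(.055)
arm.move_l([*p,.175],q,velocity=.2)
arm.move_l([*p,.06],velocity=.15)
print("hit",arm.move_l([*p,.0200],velocity=.04,contact_N=8),arm.current_tcp_pos())
w0=arm.current_wrist_force()
arm.command_gripper(.02,25);print(arm.current_opening(),arm.current_grasp_force(),np.round(np.array(arm.current_wrist_force())-w0,2))
t=arm.current_tcp_pos();print(t)
arm.move_l([t[0],t[1],t[2]+.0009],velocity=.01)
print(np.round(np.array(arm.current_wrist_force())-w0,2),arm.current_tcp_pos())
d,T=wrist("w3");print(arm.current_t())
im=d["image"][120:300,150:350][:,:,::-1];cv2.imwrite("pics/w3c.png",cv2.resize(im,None,fx=3,fy=3,interpolation=cv2.INTER_CUBIC))
```

```text
hit False [0.33232724 0.24637821 0.02017469]
0.023742928062932184 25.000194311141968 [-0.39  0.79  1.12]
[0.33219733 0.24630007 0.02002033]
[-0.59  0.3  -0.48] [0.33218685 0.24629988 0.02094677]
7.725
```

View pics/w3c.png

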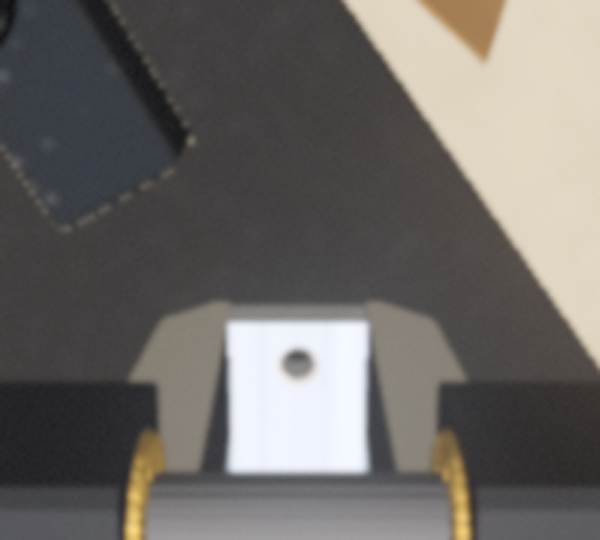

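The picture shows the strip gripped squarely: hole at crop (298,364), sides at columns 228 and 369, end at row 321.

Run:
```python
from h import *
d=dict(np.load("pics/w3.npz"));T=d["T"];Tt=T@np.linalg.inv(d["tool_from_camera"])
for n,u,v in(("hole",298,364),("endL",228,321),("endR",369,321),("L2",228,465),("R2",369,465)):
    p=onplane(d,(150+u/3-.33,120+v/3-.33),.043,T);print(n,np.round(np.linalg.inv(Tt)@np.r_[p,1],4)[:3])
```

```text
hole [ 0.0062 -0.0001 -0.0221]
endL [ 0.0143 -0.0122 -0.0221]
endR [ 0.0143  0.0121 -0.0221]
L2 [-0.0137 -0.0128 -0.0221]
R2 [-0.0136  0.0127 -0.0221]
```

```bash
cat >> h.py <<'E'
A=np.radians(41.2);EX=np.array([np.cos(A),np.sin(A)]);EY=np.array([-EX[1],EX[0]]);G=np.array([.41869,.32038])
def gx(): 
    r=np.array(arm.current_tcp_pos())[:2]-G;return round(float(r@EX)*1e3,2),round(float(r@EY)*1e3,2)
def W(x,y=0): return G+EX*x+EY*y
def F():
    w=np.array(arm.current_wrist_force());return np.round([w[:2]@EX,w[:2]@EY,w[2]],2)
E
python3 - <<'E'
from h import *
z=arm.current_tcp_pos()[2];x=gx()[0]/1e3;print(gx(),F())
arm.move_l([*W(x),z],down(A+np.pi),velocity=.01);print(gx(),F())
hit=False
for tgt,v,c in((-.098,.03,4),(-.078,.02,4),(-.064,.008,6)):
    hit=arm.move_l([*W(tgt),z],velocity=v,contact_N=c);print(hit,gx(),F(),arm.current_tcp_pos()[2],arm.current_t())
    if hit: break
E
```

```text
(-113.91, 1.23) [ 0.71  0.28 -0.31]
(-113.95, -0.0) [-0.52  1.21 -1.03]
False (-98.16, 0.05) [-0.04 -0.07  0.2 ] 0.020831280281390918 8.6833
False (-78.13, 0.03) [ 0.19 -0.03 -1.19] 0.02089913664886906 9.8333
True (-70.28, 0.21) [ 0.18 -0.2  -0.77] 0.02033917675612895 10.95
```

Run:
```python
from h import *
z=.0208;x0=gx()[0]/1e3
for i in range(8):
    x0+=.0004
    h=arm.move_l([*W(x0),z],velocity=.004,contact_N=9);f=F();print(h,gx(),f,round(arm.current_tcp_pos()[2],5))
    arm.sleep(.1);g=F();print("   ",g,gx())
    if g[0]<-6: break
```

```text
False (-70.03, 0.02) [-0.57 -0.41 -0.41] 0.02073
    [-1.26  0.05  0.09] (-70.03, 0.03)
False (-70.01, 0.07) [-3.68 -0.24 -0.58] 0.02062
    [-4.69 -0.19 -0.31] (-70.0, 0.08)
False (-70.02, 0.11) [-6.31 -0.15 -0.49] 0.02053
    [-6.93  0.68 -1.14] (-69.98, 0.11)
```

The strip is home: the position stalls at x = -70.0 mm with a steady 7 N. Next I set it down, release, retreat and look.

Run:
```python
from h import *
x0=-.0693
arm.move_l([*W(x0),.0199],velocity=.01);print(F(),gx(),arm.current_tcp_pos()[2])
arm.command_gripper(.05);print(F(),gx(),arm.current_t())
p=arm.current_tcp_pos();arm.move_l([p[0],p[1],.09],velocity=.12)
arm.move_l([*W(-.06),.175],velocity=.2)
arm.command_gripper(.055)
arm.move_l([*W(.012),.175],velocity=.2)
d,T=wrist("w4");print(arm.current_t(),F())
im=d["image"][:290,130:390][:,:,::-1];cv2.imwrite("pics/w4c.png",cv2.resize(im,None,fx=2,fy=2,interpolation=cv2.INTER_CUBIC))
```

```text
[-8.11  0.12  6.27] (-69.97, 0.09) 0.020007070452826996
[ 0.31 -0.11 -0.48] (-69.24, -0.01) 13.025
15.2417 [-0.55 -0.06 -0.7 ]
```

View pics/w4c.png

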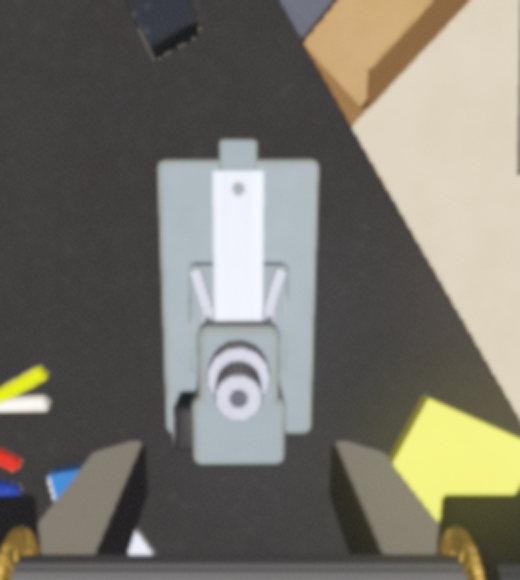

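The picture shows the strip in the channel, hole at crop (238,188), end at row 170, and the gauge apparently unmoved. The cap's top centre is at (238,398).

Run:
```python
from h import *
d=dict(np.load("pics/w4.npz"));T=d["T"]
P=lambda u,v,z:onplane(d,(130+u/2-.25,v/2-.25),z,T)[:2]
rel=lambda p:np.round([(p-G)@EX*1e3,(p-G)@EY*1e3],1)
cap=P(238,398,.136);print("cap",cap,rel(cap),"hole",rel(P(238,188,.042)),"end",rel((P(213,170,.042)+P(265,170,.042))/2))
print("base",[rel(P(u,v,.016)) for u,v in((159,165),(319,165),(168,432),(312,432))])
d2=dict(np.load("pics/w2.npz"));P2=lambda u,v,z:onplane(d2,(130+u/2-.25,v/2-.25),z,d2["T"])[:2]
print("base0",[rel(P2(u,v,.016)) for u,v in((156,165),(318,165),(166,432),(310,432))])
# refine cap: circle of bright top in gray around
for n,D in(("w2",d2),("w4",d)):
    g=cv2.cvtColor(D["image"],cv2.COLOR_RGB2GRAY)[180:225,225:275];c=cv2.HoughCircles(cv2.resize(g,None,fx=8,fy=8,interpolation=cv2.INTER_CUBIC),cv2.HOUGH_GRADIENT,1,400,param1=80,param2=15,minRadius=70,maxRadius=115)
    if c is not None:
        u,v,r=c[0,0];print(n,c[0,0],rel(onplane(D,(225+u/8-.44,180+v/8-.44),.136,D["T"])[:2]))
```

```text
cap [0.41873991 0.32019524] [-0.1 -0.2] hole [-76.4  -0.3] end [-84.5   0.2]
base [array([-88.9, -40.8]), array([-89. ,  41.3]), array([ 56.3, -40.4]), array([56.2, 42.5])]
base0 [array([-89.2, -41.5]), array([-89.2,  41.7]), array([ 56.3, -40.9]), array([56.3, 42.2])]
```

The gauge hasn't moved and the strip is home (end at -84.5 mm, hole at -76.4 mm). Next is the first grip on the cap, with a small test turn.

Run:
```python
from h import *
c=W(-.0001,-.0001)
arm.move_l([*c,.175],down(A+np.pi),velocity=.2)
print("hit",arm.move_l([*c,.1125],velocity=.08,contact_N=6),arm.current_tcp_pos(),F())
m0=np.array(arm.current_ft_torque());print("m0",m0.round(4))
arm.command_gripper(.012,13);print(arm.current_opening(),arm.current_grasp_force(),F(),np.round(np.array(arm.current_ft_torque())-m0,4),arm.current_t())
q=np.array(arm.current_joint_pos());print(q.round(3))
for i in range(3):
    t=arm.current_t();q[5]+=.1;arm.move_joints(q.tolist())
    print(round(arm.current_t()-t,3),np.round(np.array(arm.current_ft_torque())-m0,4),F(),round(arm.current_tau()[5],4),round(arm.current_opening(),4))
```

```text
hit False [0.41894125 0.32041544 0.11290524] [-1.25 -0.74  0.52]
m0 [ 0.0467  0.0601 -0.0273]
0.016723913461016413 13.000079244375229 [ 0.08  2.77 -0.24] [0.24  0.214 0.033] 17.1167
[ 0.565  0.448  1.806  0.     0.888 -1.725]
0.25 [ 0.1793  0.1137 -0.0313] [-0.06  0.61  0.92] 0.557 0.0166
0.25 [ 0.2526  0.1216 -0.0032] [-0.26  1.61  1.1 ] 0.5253 0.0166
0.25 [0.2676 0.1826 0.014 ] [-0.57  1.3   1.33] 0.5107 0.0166
```

```bash
cat >> h.py <<'E'
def samp(n=12,dt=.01):
    r=[]
    for _ in range(n):
        arm.sleep(dt);r.append([arm.current_ft_torque()[2],arm.current_tau()[5]])
    r=np.array(r);return np.r_[r.mean(0),r.std(0)].round(4)
E
python3 - <<'E'
from h import *
q=np.array(arm.current_joint_pos());print(q[5],samp())
for i in range(5):
    q[5]+=.1;arm.move_joints(q.tolist());print(round(q[5],3),samp(),F())
print(arm.current_t())
E
```

```text
-1.4305627776781922 [-0.0341  0.1317  0.0344  0.1364]
-1.331 [-0.0208  0.1324  0.0307  0.1295] [0.17 2.49 0.63]
-1.231 [-0.0132  0.1472  0.0269  0.1382] [-0.34  1.4   1.47]
-1.131 [-0.0245  0.1473  0.0256  0.1383] [0.19 3.28 0.34]
-1.031 [-0.0188  0.1473  0.0272  0.1383] [-0.06  2.97  0.14]
-0.931 [-0.0255  0.1473  0.0183  0.1383] [0.85 2.75 0.04]
19.7167
```

Run:
```python
from h import *
q=np.array(arm.current_joint_pos())
for i in range(2):
    q[5]+=.1;arm.move_joints(q.tolist());s=[]
    for _ in range(8): s.append(round(arm.current_tau()[5],4));arm.sleep(.025)
    print(round(q[5],3),s)
# free-air baseline: release, same motion back (reach back), then forward without contact
p=arm.current_tcp_pos();arm.command_gripper(.03)
print("free",samp());q=np.array(arm.current_joint_pos());q[5]-=.1;arm.move_joints(q.tolist())
q[5]+=.1;arm.move_joints(q.tolist());s=[]
for _ in range(8): s.append(round(arm.current_tau()[5],4));arm.sleep(.025)
print("air fwd",s,arm.current_t(),np.array(arm.current_tcp_pos())-p)
```

```text
-0.834 [np.float64(0.5058), np.float64(0.2648), np.float64(0.1157), np.float64(0.0365), np.float64(-0.0117), np.float64(-0.0378), np.float64(-0.0493), np.float64(-0.0525)]
-0.734 [np.float64(0.5407), np.float64(0.2909), np.float64(0.1328), np.float64(0.0477), np.float64(-0.0015), np.float64(-0.0303), np.float64(-0.045), np.float64(-0.0508)]
free [ 0.0068 -0.0029  0.0242  0.0005]
air fwd [np.float64(0.6308), np.float64(0.3817), np.float64(0.2203), np.float64(0.1197), np.float64(0.0589), np.float64(0.0228), np.float64(0.0022), np.float64(-0.009)] 21.9 [ 1.25002885e-05 -6.87685488e-05 -5.86747243e-06]
```

```bash
cat >> h.py <<'E'
def stroke(n,step=.1,thr=None):
    arm.command_gripper(.012,13);q=np.array(arm.current_joint_pos());print("grip",round(arm.current_opening(),4),F(),round(q[5],3))
    for i in range(n):
        q[5]+=step;arm.move_joints(q.tolist());arm.sleep(.15)
        r=[]
        for _ in range(10): 
            arm.sleep(.005);r+=[arm.current_ft_torque()[2] for _ in range(3)]
        r=np.array(r);m=r.mean();print(round(q[5],3),"ft",round(m,4),"ind",round(np.diff(r.reshape(-1,3),axis=1).std(),4),"tau",round(arm.current_tau()[5],4),"open",round(arm.current_opening(),4))
        if thr and m<thr: return True
    return False
def back(q6):
    arm.command_gripper(.03);q=np.array(arm.current_joint_pos());q[5]=q6;arm.move_joints(q.tolist());arm.sleep(.1)
E
python3 - <<'E'
from h import *
back(-1.75)
print(stroke(5,.1,-.055));print(arm.current_t())
E
```

```text
grip 0.0167 [-0.66  0.48  0.43] -1.75
-1.65 ft -0.0105 ind 0.0 tau -0.0431 open 0.0166
-1.55 ft -0.0102 ind 0.0 tau -0.0466 open 0.0169
-1.45 ft 0.0041 ind 0.0 tau -0.047 open 0.0166
-1.35 ft -0.0205 ind 0.0 tau -0.0469 open 0.0169
-1.25 ft 0.0058 ind 0.0 tau -0.0469 open 0.0167
False
25.9667
```

```bash
cat >> h.py <<'E'
def go(n,step=.1,thr=-.06):
    q=np.array(arm.current_joint_pos());q=q.copy()
    for i in range(n):
        q[5]+=step;arm.move_joints(q.tolist());s=[]
        for _ in range(10): arm.sleep(.02);s.append(arm.current_ft_torque()[2])
        t=arm.current_tau()[5];print(round(q[5],3),"tau",round(t,4),"ft",round(np.mean(s),4),"open",round(arm.current_opening(),4))
        if t<thr: return True
    return False
E
python3 - <<'E'
from h import *
if not go(7):
    back(-1.75);arm.command_gripper(.012,13);print("regrip",F(),arm.current_t())
    print(go(6))
print(arm.current_t())
E
```

```text
-1.152 tau -0.0453 ft -0.0066 open 0.0165
-1.052 tau -0.0351 ft -0.0078 open 0.0165
-0.952 tau -0.0222 ft 0.0022 open 0.0167
-0.852 tau -0.0163 ft 0.0151 open 0.0167
-0.752 tau -0.0154 ft 0.0233 open 0.0168
-0.652 tau -0.0153 ft 0.0085 open 0.0165
-0.552 tau -0.0153 ft 0.0033 open 0.0165
regrip [0.31 1.01 0.19] 30.9417
-1.65 tau -0.006 ft 0.0394 open 0.0166
-1.55 tau -0.0143 ft 0.013 open 0.0165
-1.45 tau -0.0154 ft 0.0155 open 0.0168
-1.35 tau -0.0155 ft 0.0072 open 0.0169
-1.25 tau -0.0154 ft 0.0257 open 0.0167
-1.15 tau -0.0154 ft 0.0239 open 0.0166
False
33.4417
```

The tau reading shifted by +0.032 N m, matching 0.036→0.07, at about 1.7 rad of total turn (3.2 mm of travel), and then stayed flat. That looks like the ratchet slipping. I'll release now and take the free-air baseline to confirm the sign.

Run:
```python
from h import *
arm.command_gripper(.035)
back(-1.65);go(4,thr=-9)
p=arm.current_tcp_pos();arm.move_l([p[0],p[1],.175],velocity=.1)
arm.move_l([*W(.012),.175],down(A+np.pi),velocity=.15)
d,T=wrist("w5");print(arm.current_t())
im=np.hstack([np.load(f"pics/{n}.npz")["image"][60:245,190:310] for n in("w4","w5")])[:,:,::-1];cv2.imwrite("pics/w5c.png",cv2.resize(im,None,fx=3.2,fy=3.2,interpolation=cv2.INTER_CUBIC))
```

```text
-1.547 tau -0.0156 ft -0.0052 open 0.0297
-1.447 tau -0.0353 ft 0.0009 open 0.0304
-1.347 tau -0.0386 ft -0.0051 open 0.0299
-1.247 tau -0.0391 ft 0.0071 open 0.0298
38.1083
```

View pics/w5c.png

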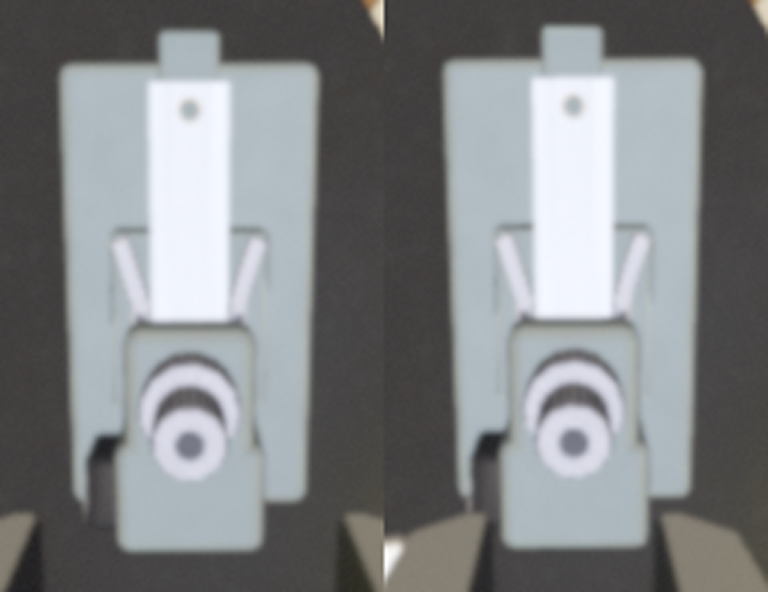

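The right half (now) matches the left half (before turning): strip home in the channel and the gauge in place, with only a uniform shift of about 1 px from the camera pose. The moment plateaus (-0.014, then +0.017 N m, a step of about 0.03) agree with 0.036→0.07. Estimated slip is about 0.9 rad, under a quarter turn, and the robot is clear, so I'm handing in.

Run:
```python
from h import *
p=arm.current_tcp_pos();arm.move_l([p[0],p[1],.22],velocity=.15)
print(F(),arm.current_t());print(arm.job_done())
```

```text
[ 0.18  0.14 -0.3 ] 38.5583
the job is handed in; nothing more can be done
None
```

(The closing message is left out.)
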